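Sweep the spent tubes into the discard tray's gutter and shut its lid

TASK

The spin is done and the discard tray has to go to the autoclave: with the closed fingertips, sweep the four spent microtubes along the tray's deck and over its open edge into the gutter, without pinching or lifting any of them. When all four lie in the gutter, push the gutter's lid over and press it fully shut, then draw clear. Leave the rubber bulb at the right end of the deck, and everything round the tray, where it is.

Things in the scene. Friction and masses are not known exactly. Their poses are not given: they have to be found in the camera images.
- discard_tray: white plastic discard tray, 108 (its x) x 290 (its y) mm; stands firm on rubber feet and does not move. Origin: under it, on the worktop; x towards its back, y to its left, z up. Deck (flat raised floor, 65 mm above the origin): x -49..49, y -165..50 mm, with rims 9 mm high, 5 mm thick at front, back and right; the left (+y) side is open and drops straight into the gutter
- deck_edge (a point): middle of the deck's open left edge (tray y = 50 mm), where the gutter begins, 65 mm above the tray's origin; same axes as the tray
- gutter (a point): middle of the gutter's floor, 8 mm above the tray's origin; same axes as the tray. The gutter is open at the top, 65 mm wide (tray y 50..115), 98 mm long (x -49..49) and 57 mm deep below the deck; outer (left) wall 5 mm thick, level with the deck; the rims at front and back run on past its ends
- lid_hinge (a point): middle of the hinge line of the gutter's lid, on top of the gutter's outer wall, 119 mm left of the tray's origin and 67.5 mm above it; the line runs along the tray's x
- lid (a joint): hinge angle (rad) of the steel gutter lid, a plate 96 mm long (tray x), 72 mm from hinge to free edge, 2 mm thick: 0 = shut, level over the gutter between the rims, its free edge on the deck's edge; 1.57 = upright; starts at 1.7 to 2.05, leaning out to the left (stop at 2.1). Stiff hinge: the lid stays at any angle it is left; about 1 N at its free edge swings it
- lid_edge (a point): middle of the lid's free edge, 72 mm from the hinge line
- tube_1_mid (a point): centre of a spent 1.5 ml microtube with its cap shut, lying on the deck (within x -45..45, y -75..45 mm of the tray): blue plastic, 40 mm long (its y), 12 mm thick, about 12 g; one of four alike
- tube_2_mid (a point): centre of a spent 1.5 ml microtube with its cap shut, lying on the deck (within x -45..45, y -75..45 mm of the tray): blue plastic, 40 mm long (its y), 12 mm thick, about 12 g; one of four alike
- tube_3_mid (a point): centre of a spent 1.5 ml microtube with its cap shut, lying on the deck (within x -45..45, y -75..45 mm of the tray): blue plastic, 40 mm long (its y), 12 mm thick, about 12 g; one of four alike
- tube_4_mid (a point): centre of a spent 1.5 ml microtube with its cap shut, lying on the deck (within x -45..45, y -75..45 mm of the tray): blue plastic, 40 mm long (its y), 12 mm thick, about 12 g; one of four alike
- bulb_mid (a point): centre of the black rubber pipette bulb lying at the right end of the deck (about tray y = -142 mm), 58 mm long (along the tray's x), 33 mm wide, 34 mm high; it stays where it lies
- forceps_mid (a point): steel forceps lying at the front left of the worktop, 129 mm long, 14 mm wide, 10 mm high (its centre); a bystander
- dropper_mid (a point): white dropper bottle lying on the worktop right of the tray, 92 x 25 mm, 25 mm high (its centre); a bystander
- tip_box_mid (a point): pipette tip box at the back right, 88 x 125 x 70 mm (its centre); a bystander
- rack_mid (a point): four-way tube rack, right of the centrifuge, 112 x 112 x 110 mm (its centre); a bystander
- marker_mid (a point): marker pen lying on the clipboard, 132 mm long, 13 mm thick (its centre); a bystander
- timer_mid (a point): bench timer on the clipboard at the left, 62 x 62 x 20 mm (its centre); a bystander

How it is judged:
By the outcome, as a careful person would: the job done as asked, in the order asked, and still so for the second after the job is handed in, with the robot touching nothing.
It also fails if it takes over 48 s, if anything falls off the work surface, if the arm or the gripper's body presses on something with over 40 N, if the wrist force passes 120 N, or if a joint passes its speed limit or range.

ROBOT

A 7-joint arm with a two-finger parallel gripper is mounted at the origin on a cart in front of the work surface, level with it; the furniture and walls round the work are solid. World frame = base frame: x ahead of the robot, y to its left, z up, the work surface at z = 0. Lengths are in m, angles in degrees, forces in N, time in s.
With the tool pointing down it reaches from about 0.35 to 0.775 m from the base axis. Payload 3.1 kg.
Tool frame: the origin (TCP) lies on the centre line of the jaws, within the pads' length; the fingertips stand 14 mm ahead of it and the grasp point (between the pads) lies 5 mm behind it (finger_overhang is the distance from the TCP to the fingertips, in m); z points along the fingers, y is the direction in which the jaws open and shut (so a half turn about z gives the same grasp; the last joint's range is limited). The gripper opens to 85 mm and grips with 20 to 120 N. Pads are 22 mm wide; open, the fingers measure 114 mm over their backs; the gripper's body (76 mm by 85 mm) begins 54 mm behind the grasp point. The pads swing forward as they close: fully open they stand 13 mm farther back than shut.
Start: joints at [-2.389, 17.813, 0.802, 86.603, -0.252, 75.585, -1.558], TCP at [0.55, 0, 0.245] pointing down, gripper open.
Joint ranges: [-154.91, 154.91], [-16.99, 109.72], [-72.82, 74.43], [7.12, 147.25], [-82.49, 262.49], [11.32, 116.49], [-174.64, 174.64]. Speed limits (degrees/s): [159.86, 159.86, 180, 180, 180, 180, 180].

INTERFACE

Orientations are given as [roll, pitch, yaw] about the fixed x, y, z axes, in that order (R = Rz(yaw) Ry(pitch) Rx(roll)).
In Python, from station import state, camera, camera_info, job_done, finger_overhang gives the robot as it stands.
- The arm moves only by the tool carry_out, never from a script. Its argument "steps" is a list that holds one entry, the list of rows, each a list of 7 numbers: the turn, a rotation vector about the tool's x, y, z in rad, then the shift along the tool's x, y, z in m, then the closure, from 0 (fully open) to 1 (shut). A call has exactly 5 rows; each row shifts and turns the commanded pose from where the row before left it, along the tool's axes as they then stand; what a row does not reach is not made up. A row lasts 1/8 s, in which the tool goes at most 62.5 mm and 10.7 degrees, less where a joint would pass 70% of its speed; a pose out of reach is approached as far as the arm can. A call with a gripper value outside its range is refused whole. The fingers move at their own pace and stop on an object; "squeeze" is the grip in N (left out, the last holds). Time passes only in rows, so rows that do not move let the fingers close, or fill a call up. It gives the time, the measured TCP pose, the force and the opening at its end, in the units of the state.
- state(): the state, without advancing time (a new reading comes with each control period).
- camera(name): name is "scene" or "side" or "wrist"; returns the picture (384x512x3 uint8, red, green, blue); there is no depth.
- camera_info(name): a dict with "fovy" (degrees; the focal length in pixels is half the picture's height over the tangent of half this angle, whatever the lens; pixels are square), "cx", "cy" (the principal point, pixels), "position" and "attitude" of the camera in the world. Camera axes: x right, y down, z forward; pixel columns grow to the right and rows downward; lengths in m; the calibration is good to about 2 mm. A picture is of the moment at which its call begins: read the wrist's pose just before it. camera_info takes no time and is no camera call; for the wrist camera it gives the pose at the moment of the call.
- job_done(): hands the job in, once; it reports no verdict.
The state is a dict: "time_s": time; "joints": joint angles; "qvel": joint speeds; "tau": joint torques, N m; "eef_pos": TCP position; "eef_rot": TCP orientation; "force": force on the tool from outside, world axes, zero at the start; "ft_torque": the same for the moment, N m; "opening": finger opening in m.
Only numpy, scipy, OpenCV 4.12 (cv2) and the standard library are available. Lean on these libraries where they do the work, as an engineer would, in place of code of your own. Each camera call takes 0.05 s, during which the arm holds its last target. There are 200 camera calls.

## Working session

There is one attempt and no reset: what is moved stays moved. The work goes in short steps, Python scripts to look and compute and a tool call to move; the robot and the scene stay as the last step left them, time stands still between calls to the robot, and variables do not carry over. Pictures are saved under pics/ and viewed, about 8 in all and at most 12, crops included, and the job is handed in when it is done.

Besides the shell and the picture viewer there is one more tool, called as name([rows], argument=value, ...), one row to a line, values as JSON. carry_out: Moves the arm, as the interface text tells. Its arguments: {"type":"object","properties":{"steps":{"type":"array"},"squeeze":{"type":"number"}},"required":["steps"]}

```bash
mkdir -p pics
cat > h.py <<'E'
import numpy as np, cv2
from station import state, camera, camera_info, job_done, finger_overhang
from scipy.spatial.transform import Rotation as R
def snap(n,f,crop=None,s=1):
    im=camera(n)[:,:,::-1]
    cv2.imwrite('pics/raw_'+f,im)
    if crop: im=im[crop[1]:crop[3],crop[0]:crop[2]]
    cv2.imwrite('pics/'+f,cv2.resize(im,None,fx=s,fy=s,interpolation=cv2.INTER_CUBIC))
def cam(n):
    c=camera_info(n); f=192/np.tan(np.radians(c['fovy']/2)); a=np.array(c['attitude'],float)
    M=a if a.shape==(3,3) else R.from_euler('xyz',a,degrees=True).as_matrix()
    return f,c['cx'],c['cy'],np.array(c['position']),M
def ray(n,u,v,z):
    f,cx,cy,p,M=cam(n); d=M@np.array([(u-cx)/f,(v-cy)/f,1]); return p+d*(z-p[2])/d[2]
def proj(n,P):
    f,cx,cy,p,M=cam(n); q=M.T@(np.array(P)-p); return np.array([f*q[0]/q[2]+cx,f*q[1]/q[2]+cy])
E
python3 - <<'E'
from h import *
print(state()); print(finger_overhang)
for n in('scene','side','wrist'): print(n,camera_info(n))
a=camera('scene')[:,:,::-1];b=camera('side')[:,:,::-1];c=camera('wrist')[:,:,::-1]
for n,i in zip('abc',(a,b,c)): cv2.imwrite(f'pics/{n}.png',cv2.resize(i,None,fx=1.5,fy=1.5,interpolation=cv2.INTER_CUBIC))
E
```

```text
{'time_s': 0.0, 'joints': array([-2.3888029 , 17.86147514,  0.803711  , 86.69247613, -0.2513201 ,
       75.58528013, -1.55840903]), 'qvel': array([ 0.04320909,  0.12055283, -0.06730514,  0.00622047,  0.04031083,
       -0.01976406, -0.04546247]), 'tau': array([-8.45983850e-04, -3.79911804e+01,  1.45537080e-01, -2.30588043e+01,
        1.22032766e-02,  1.37352623e-02,  4.05736500e-06]), 'eef_pos': array([ 5.49293721e-01, -1.45014520e-05,  2.44207545e-01]), 'eef_rot': array([-1.79862691e+02,  6.98359071e-03,  9.00022734e+01]), 'force': array([ 0.51935675, -0.60008998, -0.35391928]), 'ft_torque': array([0.00648444, 0.04442894, 0.01439061]), 'opening': 0.08560365716024157}
0.014
scene {'fovy': 50.450844747152516, 'cx': 255.90748921501068, 'cy': 194.80983549426338, 'position': array([-0.31055367,  0.50414608,  0.69228223]), 'attitude': array([-121.65097238,    0.68160572, -118.01898929])}
side {'fovy': 43.572367538605945, 'cx': 258.6972088312606, 'cy': 195.50877069410205, 'position': array([ 0.14048647, -1.37265579,  0.94634187]), 'attitude': array([-121.34865776,    0.97988521,  -17.80116933])}
wrist {'fovy': 71.31743769514736, 'cx': 253.2182875366854, 'cy': 194.54950797454788, 'position': array([0.54966066, 0.0841477 , 0.37300496]), 'attitude': array([1.61129339e+02, 1.13924648e-01, 7.43529300e-03])}
```

View pics/a.png

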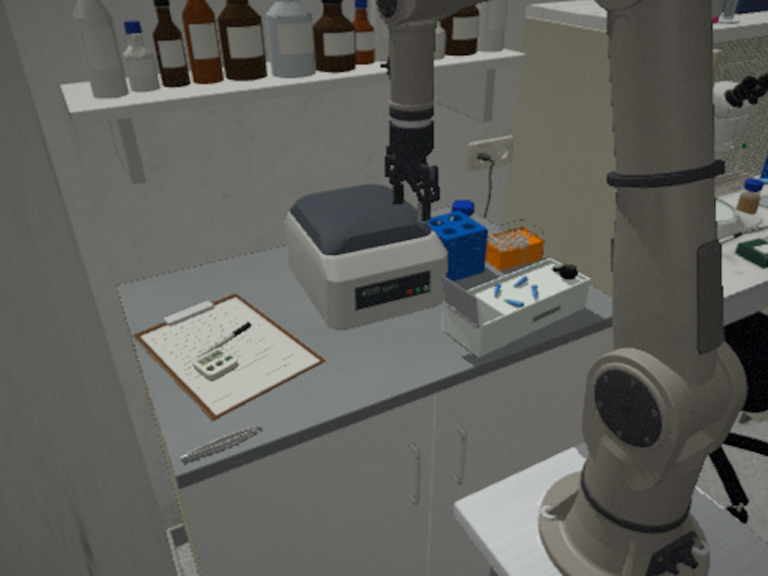

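View pics/c.png

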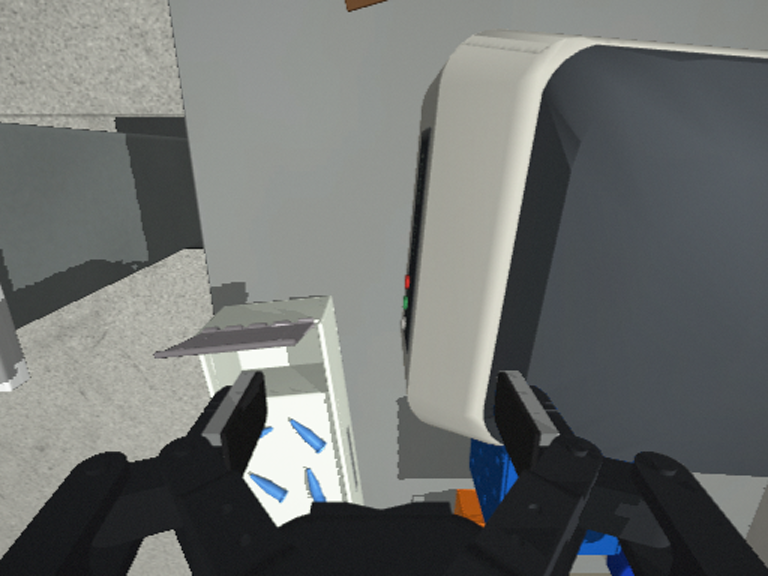

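View pics/b.png

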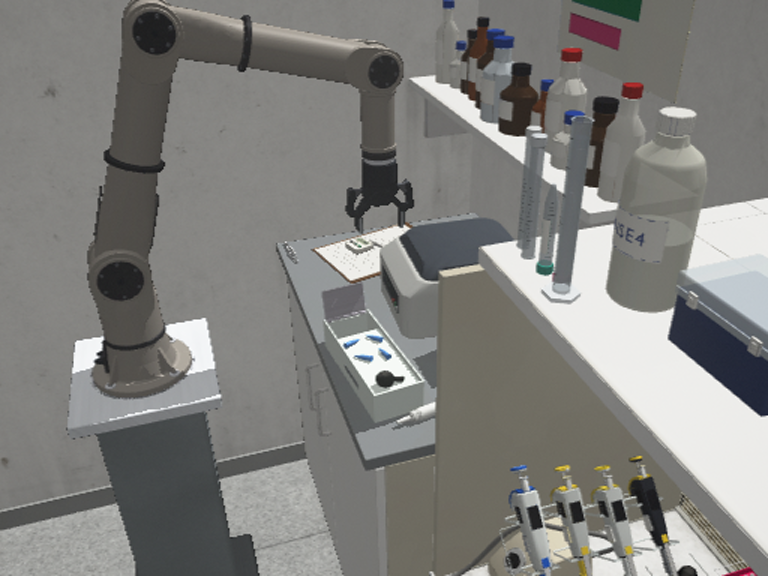

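The three views show the tray at front right. In raw pixels it is around (295–395, 170–235) in the scene view and (213–285, 190–280) in the side view. Its lid leans out, four blue tubes lie on the deck, and the bulb is at the right end. I'll enlarge both crops.

Run:
```python
import cv2,numpy as np
a=cv2.imread('pics/a.png');b=cv2.imread('pics/b.png')
def crop(i,x0,y0,x1,y1,s):
    i=cv2.resize(i,(512,384),interpolation=cv2.INTER_AREA)[y0:y1,x0:x1]
    i=cv2.resize(i,None,fx=s,fy=s,interpolation=cv2.INTER_CUBIC)
    for k in range(x0,x1,10): cv2.putText(i,str(k),(int((k-x0)*s),8),0,.3,(0,0,255)); cv2.line(i,(int((k-x0)*s),9),(int((k-x0)*s),14),(0,0,255))
    for k in range(y0,y1,10): cv2.putText(i,str(k),(0,int((k-y0)*s)),0,.3,(0,0,255)); cv2.line(i,(20,int((k-y0)*s)),(25,int((k-y0)*s)),(0,0,255))
    return i
A=crop(a,288,165,400,240,7);B=crop(b,205,185,295,285,6)
cv2.imwrite('pics/a2.png',A);cv2.imwrite('pics/b2.png',B);print(A.shape,B.shape)
```

```text
(525, 784, 3) (600, 540, 3)
```

View pics/a2.png

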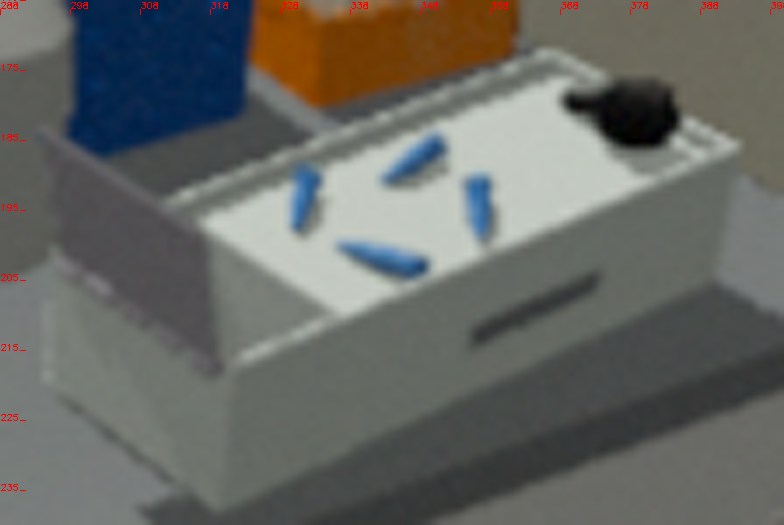

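View pics/b2.png

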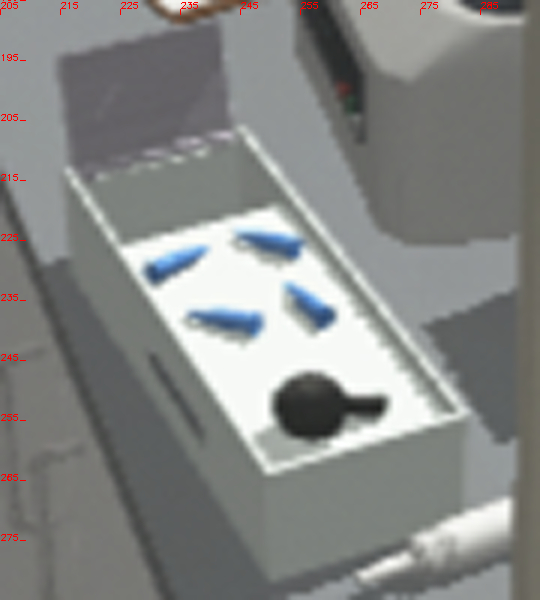

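Side crop: the rim's four top corners are at crop px (66,170), (240,127), (267,472) and (467,412). The lid's free edge runs (58,58)–(222,25), and the tubes and bulb are clear. Scene crop: the right rim corners are at (740,147) and (550,50), and the lid edge runs (40,132)–(207,238). I'll fit the tray pose to these.

```bash
cat > fit.py <<'E'
from h import *
from scipy.optimize import least_squares
S=lambda x,y:(205+x/6,185+y/6)
A=lambda x,y:(288+x/7,165+y/7)
obs=[('side',S(66,170),(-.054,.120,.074)),('side',S(240,127),(.054,.12,.074)),('side',S(267,472),(-.054,-.17,.074)),('side',S(467,412),(.054,-.17,.074)),
('side',S(280,205),(.049,.05,.065)),
('scene',A(740,147),(-.054,-.17,.074)),('scene',A(550,50),(.054,-.17,.074)),('scene',A(222,512),(-.054,.12,0.002))]
T=lambda p,P:np.array([p[0]+np.cos(p[2])*P[0]-np.sin(p[2])*P[1],p[1]+np.sin(p[2])*P[0]+np.cos(p[2])*P[1],P[2]])
res=lambda p:np.concatenate([proj(n,T(p,P))-uv for n,uv,P in obs])
r=least_squares(res,[.5,-.2,0],loss='soft_l1');p=r.x
print(p[:2],np.degrees(p[2]));print(res(p).reshape(-1,2).round(1))
lo=[('side',S(58,58),-.048),('side',S(222,25),.048),('scene',A(40,132),.048),('scene',A(207,238),-.048)]
L=lambda q,x:T(p,(x,.119-.072*np.cos(q),.0675+.072*np.sin(q)))
lr=lambda q:np.concatenate([proj(n,L(q[0],x))-uv for n,uv,x in lo])
q=least_squares(lr,[1.8]);print('lid',q.x,lr(q.x).reshape(-1,2).round(1))
def tl(n,uv,z): 
    P=ray(n,*uv,z)-[p[0],p[1],0]; c,s=np.cos(p[2]),np.sin(p[2]); return (np.array([c*P[0]+s*P[1],-s*P[0]+c*P[1]])*1000).round()
for n,F,l in(('side',S,[(155,272,208,248),(297,245,237,236),(258,325,190,316),(327,318,288,288)]),('scene',A,[(422,265,340,245),(440,145,387,181),(480,180,486,238),(310,170,300,228)])):
    for a in l: print(n,'cap',tl(n,F(*a[:2]),.071),'tip',tl(n,F(*a[2:]),.071))
print('bulb',tl('side',S(310,405),.082))
E
python3 fit.py
```

```text
[ 0.46117393 -0.17341838] 6.149673949349049
[[-1.  -0.7]
 [ 0.2 -1.1]
 [-0.2 -0.2]
 [ 0.6 -0.3]
 [ 0.4 -1.1]
 [ 0.9 -0.9]
 [ 0.7 -1.1]
 [ 0.   0.5]]
lid [1.80837907] [[-0.8 -1.1]
 [-0.9 -2.1]
 [-0.1 -1.5]
 [-0.4 -1.4]]
side cap [-42.   7.] tip [-8. 16.]
side cap [35. -2.] tip [10. 19.]
side cap [-11. -58.] tip [-39. -36.]
side cap [ 23. -68.] tip [ 16. -35.]
scene cap [-42.   9.] tip [-12.  25.]
scene cap [ 22. -65.] tip [ 13. -26.]
scene cap [ -8. -58.] tip [-42. -26.]
scene cap [39. -6.] tip [ 7. 30.]
bulb [ -19. -142.]
```

The fit is good to about 1 px: tray at (0.461, -0.173), yaw 6.15°, lid at about 1.81 rad. Once the tool is yawed by 6.15°, tool x is tray +y, tool y is tray +x and tool z is down. Two main lanes will do, at tray x ≈ -27 and +22. I'll start behind the tubes.

carry_out([
  [[0,0,-0.107,0,0,0,1],[0,0,0,-0.05,-0.027,0,1],[0,0,0,-0.052,-0.027,0,1],[0,0,0,-0.052,-0.027,0.02,1],[0,0,0,-0.052,-0.027,0.02,1]],
])

```text
time_s: 0.78
eef_pos: [0.4639, -0.2179, 0.2049]
eef_rot: [180.0, 0.0, 96.2]
force: [1.6, -0.5, 0.1]
opening: -0.0004
```

carry_out([
  [[0,0,0,-0.052,-0.025,0.02,1],[0,0,0,0,0,0.03,1],[0,0,0,0,0,0.03,1],[0,0,0,0,0,0,1],[0,0,0,0,0,0,1]],
])

```text
time_s: 1.4
eef_pos: [0.446, -0.2709, 0.1262]
eef_rot: [179.9, 0.0, 96.2]
force: [-0.7, 0.6, 0.6]
opening: -0.0001
```

```bash
cat >> h.py <<'E'
def pose():
    s=state(); P=s['eef_pos']; a=np.radians(6.15);c,n=np.cos(a),np.sin(a); d=P[:2]-[.4612,-.1734]
    print('t',s['time_s'],'tray x %.1f y %.1f ztip %.1f mm'%((c*d[0]+n*d[1])*1e3,(-n*d[0]+c*d[1])*1e3,P[2]*1e3-14),s['eef_rot'].round(2),s['force'].round(1),'open',round(s['opening'],4))
E
python3 - <<'E'
from h import *
pose()
snap('wrist','w1.png',None,1.5)
E
```

```text
t 1.4 tray x -25.5 y -95.3 ztip 112.2 mm [1.7993e+02 5.0000e-02 9.6160e+01] [-0.7  0.6  0.6] open -0.0001
```

View pics/w1.png

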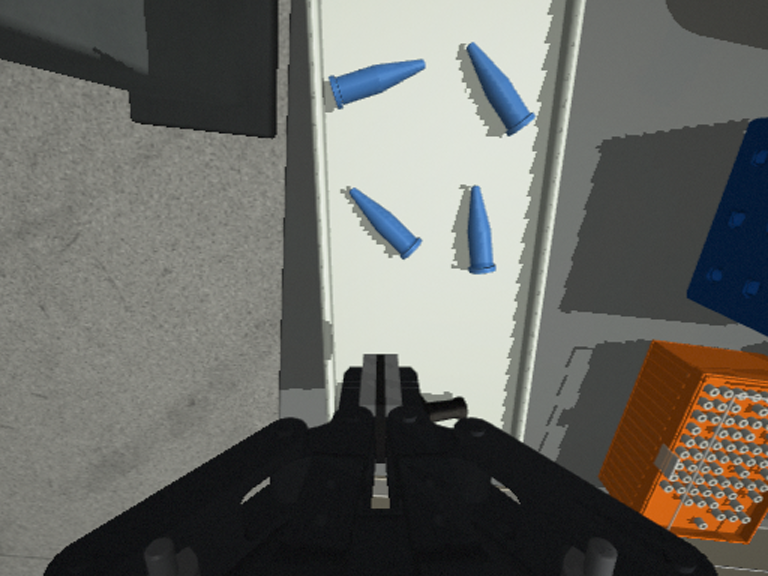

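Wrist view: the rims run down columns ~325 and ~565, the four tubes lie where the fit put them, and the closed fingertips are at (380,365). The deck is clear under the tips, so I'll lower and sweep lane 1.

carry_out([
  [[0,0,0,0,0.004,0.022,1],[0,0,0,0,0,0.0215,1],[0,0,0,0.018,0,0,1],[0,0,0,0.018,0,0,1],[0,0,0,0.018,0,0,1]],
])

```text
time_s: 2.08
eef_pos: [0.4445, -0.2149, 0.0832]
eef_rot: [179.9, 0.0, 96.2]
force: [-0.0, -0.2, 1.4]
opening: -0.0001
```

carry_out([
  [[0,0,0,0.018,0,0,1],[0,0,0,0.018,0,0,1],[0,0,0,0.018,0,0,1],[0,0,0,0.018,0,0,1],[0,0,0,0,0,0,1]],
])

```text
time_s: 2.7
eef_pos: [0.4357, -0.1429, 0.0818]
eef_rot: [-180.0, -0.1, 96.3]
force: [-0.1, 0.0, -0.6]
opening: 0.0003
```

Run:
```python
from h import *
pose()
snap('wrist','w2.png',None,1.2)
```

```text
t 2.7 tray x -22.0 y 33.1 ztip 67.8 mm [-1.7999e+02 -5.0000e-02  9.6330e+01] [-0.1  0.  -0.6] open 0.0003
```

View pics/w2.png

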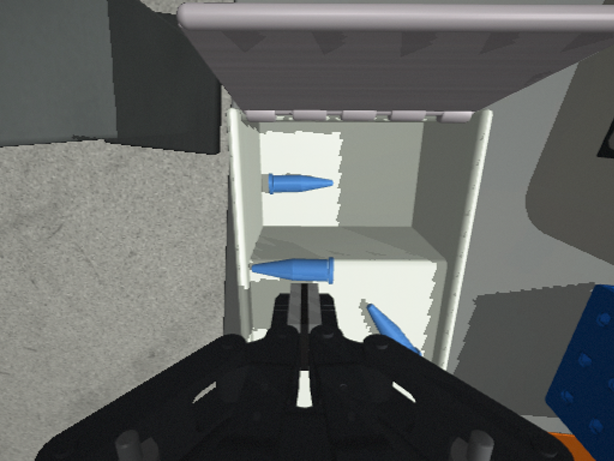

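One tube is already in the gutter, at (300,183). The second lies crosswise at the edge, just ahead of the tips. I'll finish this lane, then lift and go back for lane 2.

carry_out([
  [[0,0,0,0.014,0,0,1],[0,0,0,0.012,0,0,1],[0,0,0,0,0,0,1],[0,0,0,0,0,-0.03,1],[0,0,0,-0.05,0.011,-0.01,1]],
])

```text
time_s: 3.38
eef_pos: [0.4506, -0.1643, 0.1231]
eef_rot: [179.9, -0.1, 96.6]
force: [0.5, -0.7, -0.4]
opening: 0.0
```

carry_out([
  [[0,0,0,-0.05,0.011,0,1],[0,0,0,-0.05,0.011,0,1],[0,0,0,-0.005,0.011,0.01,1],[0,0,0,0,0,0.02,1],[0,0,0,0,0,0.01,1]],
])

```text
time_s: 4.0
eef_pos: [0.4926, -0.2673, 0.0801]
eef_rot: [-179.9, -0.1, 96.2]
force: [-0.3, 0.2, -0.4]
opening: -0.0001
```

Run:
```python
from h import *
pose()
snap('wrist','w3.png',None,1.2)
```

```text
t 4.0 tray x 21.2 y -96.7 ztip 66.1 mm [-1.7986e+02 -1.2000e-01  9.6180e+01] [-0.3  0.2 -0.4] open -0.0001
```

View pics/w3.png

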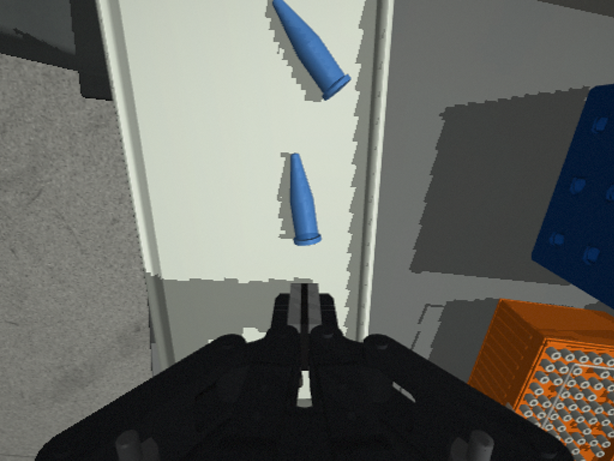

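The left of the deck is clear. The remaining two tubes lie at (305,200), end-on to the tips, and (315,50). I'll raise the tips 2 mm and sweep lane 2.

carry_out([
  [[0,0,0,0.015,0.001,-0.002,1],[0,0,0,0.018,0,0,1],[0,0,0,0.018,0,0,1],[0,0,0,0.018,0,0,1],[0,0,0,0.016,0,0,1]],
])

```text
time_s: 4.68
eef_pos: [0.4853, -0.1823, 0.0841]
eef_rot: [180.0, -0.0, 96.2]
force: [-0.3, 0.0, 0.3]
opening: -0.0
```

carry_out([
  [[0,0,0,0.014,0,0,1],[0,0,0,0.014,0,0,1],[0,0,0,0.01,0,0,1],[0,0,0,0,0,0,1],[0,0,0,0,0,0,1]],
])

```text
time_s: 5.3
eef_pos: [0.4812, -0.1468, 0.0838]
eef_rot: [180.0, 0.0, 96.1]
force: [-0.6, 0.0, 0.5]
opening: -0.0004
```

Run:
```python
from h import *
pose()
snap('wrist','w4.png',None,1.2)
```

```text
t 5.3 tray x 22.8 y 24.3 ztip 69.8 mm [1.800e+02 3.000e-02 9.609e+01] [-0.6  0.   0.5] open -0.0004
```

View pics/w4.png

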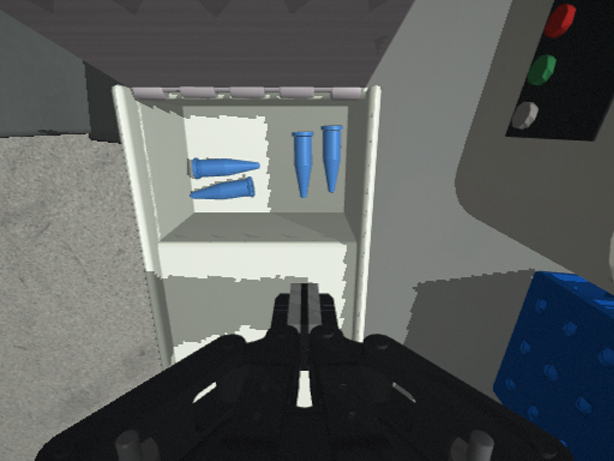

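All four tubes now lie flat in the gutter: two crosswise at about (225,180), two lengthwise at (305,160) and (330,155). The deck ahead is empty. Before going round the lid I'll check clearance to the centrifuge.

carry_out([
  [[0,0,0,0,0,-0.055,1],[0,0,0,0,-0.01,-0.055,1],[0,0,0,0.02,-0.013,0,1],[0,0,0,0.02,0,0,1],[0,0,0,0,0,0,1]],
])

```text
time_s: 5.98
eef_pos: [0.4541, -0.1079, 0.194]
eef_rot: [180.0, -0.0, 96.3]
force: [-0.4, -0.4, -0.4]
opening: 0.0004
```

Run:
```python
from h import *
pose()
snap('wrist','w5.png',None,1.2)
f,cx,cy,p,M=cam('wrist')
for z in (.0,.1,.2): print(z,[ray('scene',u,v,z).round(3) for u,v in ((220,219),(298,190))])
a=np.radians(6.15)
for y in(.119,.136):print(proj('wrist',[.4612-np.sin(a)*y,-.1734+np.cos(a)*y,.0675 if y<.12 else .1375])*1.2)
```

```text
t 5.975 tray x 0.0 y 65.9 ztip 180.0 mm [ 1.7997e+02 -2.0000e-02  9.6260e+01] [-0.4 -0.4 -0.4] open 0.0004
0.0 [array([0.616, 0.141, 0.   ]), array([ 0.644, -0.151,  0.   ])]
0.1 [array([0.482, 0.193, 0.1  ]), array([ 0.506, -0.057,  0.1  ])]
0.2 [array([0.348, 0.246, 0.2  ]), array([0.368, 0.038, 0.2  ])]
[303.66144356 163.67706356]
[303.6862553  147.56667089]
```

View pics/w5.png

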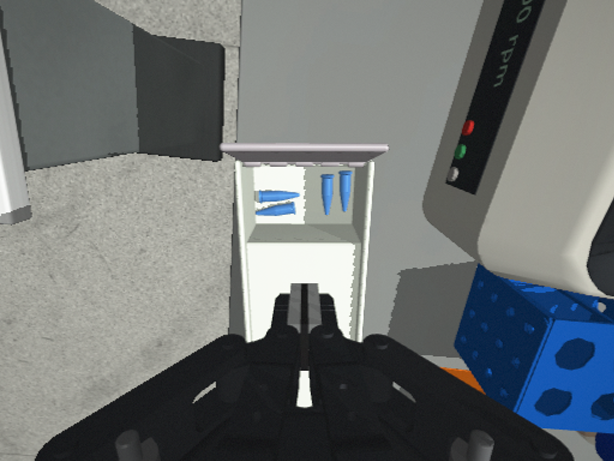

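The lid's edge is at row ~148, as predicted, its hinge is at ~164, and all four tubes are in view in the gutter. The centrifuge's edge is over 100 mm from the tray's centre line, so there is room to go outside the lid.

carry_out([
  [[0,0,0,0.05,0,0,1],[0,0,0,0.05,0,0,1],[0,0,0,0,0,0.03,1],[0,0,0,0,0,0.03,1],[0,0,0,0,0,0,1]],
])

```text
time_s: 6.65
eef_pos: [0.4416, -0.0108, 0.1317]
eef_rot: [-179.7, 0.0, 96.0]
force: [0.1, 0.5, 1.2]
opening: 0.0001
```

carry_out([
  [[0,0,0,-0.014,0,0,1],[0,0,0,-0.014,0,0,1],[0,0,0,-0.014,0,0,1],[0,0,0,-0.014,0,0,1],[0,0,0,-0.014,0,0,1]],
])

```text
time_s: 7.28
eef_pos: [0.4509, -0.0801, 0.1339]
eef_rot: [-180.0, -0.0, 96.1]
force: [0.0, 0.8, -0.3]
opening: -0.0003
```

Run:
```python
from h import *
pose()
```

```text
t 7.275 tray x -0.3 y 93.9 ztip 119.9 mm [-1.800e+02 -1.000e-02  9.611e+01] [ 0.   0.8 -0.3] open -0.0003
```

carry_out([
  [[0,0,0,-0.007,0,0.01,1],[0,0,0,-0.01,0,0.012,1],[0,0,0,-0.006,0,0.014,1],[0,0,0,-0.002,0,0.01,1],[0,0,0,0,0,0.005,1]],
])

```text
time_s: 7.9
eef_pos: [0.4529, -0.1039, 0.0821]
eef_rot: [-179.9, -0.0, 96.1]
force: [-6.3, 0.6, 21.8]
opening: 0.0
```

carry_out([
  [[0,0,0,0,0,0.002,1],[0,0,0,0,0,0.001,1],[0,0,0,0,0,0.001,1],[0,0,0,0,0,0,1],[0,0,0,0,0,0,1]],
])

```text
time_s: 8.52
eef_pos: [0.4529, -0.1039, 0.082]
eef_rot: [-179.9, -0.0, 96.2]
force: [-9.8, 0.4, 26.2]
opening: -0.0005
```

Run:
```python
from h import *
pose()
```

```text
t 8.525 tray x -0.8 y 70.0 ztip 68.0 mm [-1.7994e+02 -1.0000e-02  9.6160e+01] [-9.8  0.4 26.2] open -0.0005
```

The tips press the lid with 26 N at a height of 68 mm, which is the level of a shut lid. I'll draw clear and check.

carry_out([
  [[0,0,0,0,0,-0.02,1],[0,0,0,0,0,-0.05,1],[0,0,0,-0.03,0,-0.05,1],[0,0,0,-0.03,0,-0.03,1],[0,0,0,0,0,0,1]],
])

```text
time_s: 9.15
eef_pos: [0.4616, -0.1668, 0.2316]
eef_rot: [179.6, 0.2, 95.9]
force: [0.7, -0.7, -0.2]
opening: 0.0003
```

Run:
```python
from h import *
pose()
w=camera('wrist')[:,:,::-1]; s=camera('side')[:,:,::-1][175:290,195:305]; 
cv2.imwrite('pics/f.png',np.hstack([cv2.resize(w,(440,330)),cv2.resize(s,(316,330),interpolation=cv2.INTER_CUBIC)]))
```

```text
t 9.15 tray x 1.1 y 6.5 ztip 217.6 mm [179.65   0.23  95.88] [ 0.7 -0.7 -0.2] open 0.0003
```

View pics/f.png

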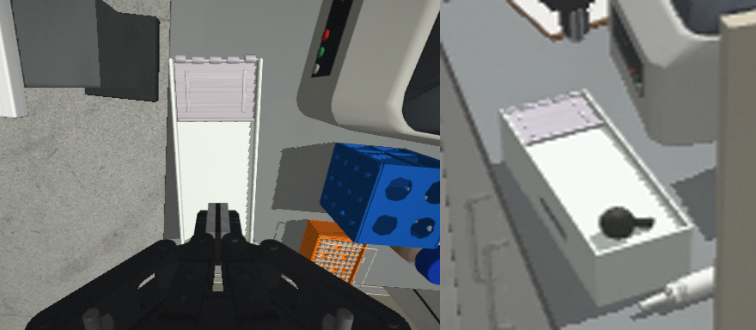

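The lid lies level between the rims, over the gutter. The deck is empty except for the bulb in its place, and the surroundings are unmoved. I'm handing the job in.

```bash
python3 -c "
from h import *
print(job_done())"
```

```text
the job is handed in; nothing more can be done
None
```

I swept all four microtubes off the deck into the gutter with closed fingertips, in two lanes. I then pushed the lid over from outside, pressed it shut and drew clear, finishing at about 9 s.

- **Tubes:** the pictures taken before closing showed all four lying flat in the gutter.
- **Lid:** I pressed it with about 26 N, and the fingertips stopped 68 mm above the worktop, the height of a shut lid. The last pictures show it level between the rims.
- **Everything else:** the bulb is in its place, and the items round the tray that were in view look unmoved. The forceps, marker and timer were not in the last pictures, but the arm never went near them.

No check failed or disagreed.

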